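Pry open the filter case and hold up its filter plate

ROBOT

A 7-joint arm with a two-finger parallel gripper is mounted at the origin on a cart in front of the work surface, level with it; the furniture and walls round the work are solid. World frame = base frame: x ahead of the robot, y to its left, z up, the work surface at z = 0. Lengths are in m, angles in rad, forces in N, time in s.
With the tool pointing down it reaches from about 0.425 to 0.95 m from the base axis. Payload 4.7 kg.
Tool frame: the origin (TCP) lies between the finger pads; the fingertips stand 25 mm ahead of it and the grasp point (between the pads) lies 6 mm ahead of it; z points along the fingers, y is the line along which they close (so a half turn about z gives the same grasp; the last joint's range is limited). The gripper opens to 85 mm and grips with 20 to 120 N. Pads are 22 mm wide; open, the fingers measure 114 mm over their backs; the gripper's body (76 mm by 85 mm) begins 54 mm behind the grasp point. The pads swing forward as they close: fully open they stand 13 mm farther back than shut.
Start: joints at [-1.339, 0.469, -0.049, 1.532, 0.024, 1.141, -0.082], TCP at [0.174, 0.652, 0.256] pointing down, gripper open.
Joint ranges: [-2.59, 2.59], [-0.33, 1.99], [-1.39, 1.29], [0.1, 2.45], [-1.04, 4.18], [0.21, 1.99], [-2.66, 2.66]. Speed limits (rad/s): [2.57, 2.57, 3.14, 3.14, 3.14, 3.14, 3.14].

INTERFACE

Orientations are given as a 3x3 rotation matrix whose columns are the frame's x, y, z axes.
In Python, from rig import * gives the robot as it stands. Calls block until the motion is done:
- movep(position, orientation): joint-space move of the TCP to a pose.
- move_l(position, attitude=None, feed=0.15, until_force=None): straight line of the TCP; attitude=None keeps the orientation; feed is the mean speed in m/s. With until_force (N) it stops when the force on the tool has changed by that much, and returns True; else False.
- move_joints(angles): joint-space move.
- command_gripper(opening, newtons=None): finger opening in m; newtons is the grip in N (None keeps the last); returns when the fingers have stopped.
- sleep(seconds).
- inverse_kinematics(position, orientation): joint angles nearest the present ones, or None.
- sense(): the state.
- camera(name): name is "scene" or "side" or "wrist"; returns (picture, depth): 384x512x3 uint8, red, green, blue; 384x512 float32, m along the optical axis (not along the pixel's ray), 0 where there is no reading.
- camera_params(name): a dict with "K" (3x3 intrinsics, pixels), "dist" ([k1, k2, p1, p2, k3] as OpenCV has them; the pictures are not rectified), "position" and "rotation" of the camera in the world; the wrist camera has in their place "tool_from_camera" (4x4, takes a point from camera to tool coordinates, whose origin is the TCP and whose axes are the flange's). Camera axes: x right, y down, z forward; pixel columns grow to the right and rows downward; lengths in m; the calibration is good to about 2 mm. A picture is of the moment at which its call begins: read the wrist's pose just before it. camera_params takes no time and is no camera call.
A pose or a line that the arm cannot do raises Unreachable and nothing moves.
- finish_job(): hands the job in; it is judged then, once.
The state is a dict: "time_s": time; "joint_pos": joint angles; "qd": joint speeds; "joint_efforts": joint torques, N m; "position": TCP position; "tcp_rot": TCP orientation; "wrist_force": force on the tool from outside, world axes, zero at the start; "ft_torque": the same for the moment, N m; "finger_gap": finger opening in m; "gripper_force": force on a finger pad.
Only numpy, scipy, OpenCV 4.12 (cv2) and the standard library are available. Lean on these libraries where they do the work, as an engineer would, in place of code of your own. Each camera call takes 0.05 s, during which the arm holds its last target. There are 200 camera calls.

TASK

The small grey filter case on the bench holds a filter plate under its hinged cover: slip the blade of the flat opener into the slot under the cover's front lip and pry the cover up with it (no fingers on the cover until it stands well ajar), swing it up to about upright or further, where it stays by itself, and lay the opener back down on the bench. Then draw the filter plate out and hold it up, upright and still, its lower edge at least 10 cm above the top of the case; finish while still holding it there. Leave everything else where it stands.

Things in the scene. Friction and masses are not known exactly. Their poses are not given: they have to be found in the camera images.
- filter_case: Grey open-topped case fixed to the bench, 90 (x) x 110 (y) x 50 mm high, walls 4 mm, inner floor at z = 4 mm; feet 4 mm high stick out 15 mm on both y sides, a brass hose spigot 22 mm on the +y side. Origin at the centre of its underside, z up; the -x side is its front, turned to the robot. Guides inside hold the filter plate on edge at y = 0; 42 mm are free on either side of the plate.
- slot (a point): Middle of the mouth of the pry slot at the case's front: x = -59, y = 0, z = 43.5 mm in the case frame, axes as the case's. The slot runs 106 mm along y and is 13 mm high, between a ledge (top at z = 37 mm) and the underside of the closed cover's lip (z = 50 mm); a blade enters it along +x, 14 mm deep to the case wall.
- cover (a joint): Hinge of the flat metal cover, rad: 0 closed (level), grows as the cover swings up and over to the back, stop at 1.9. The axis runs along the case's y at its rear top edge, x = +45, z = 50 mm in the case frame. The hinge is stiff: the cover stays where it is left. It weighs 60 g; about 1 N up at the lip moves it.
- cover_lip (a point): Middle of the cover's free front edge, on its underside (104 mm from the hinge axis; when closed at x = -59, y = 0, z = 50 mm in the case frame). The cover is 104 x 110 x 6 mm.
- opener: Flat opener, loose, 117 mm long, about 60 g: a wooden handle 64 long x 18 wide (its y) x 22 mm high and a flat steel blade 20 wide x 4 mm thick. Origin at the centre of the handle's underside, z up as it lies; handle x = -32 to +32 mm, the blade goes on along +x to its tip at x = +85 mm, with its mid-thickness 11 mm above the underside. Lies on the bench.
- filter_plate: Filter plate, loose, about 60 g, standing on edge on the inner floor of the case, hidden by the cover at the start. Frame 74 long (x) x 8 thick (y) x 30 mm high, with a tab on top in the middle, 24 long (x) x 10 thick (y), from z = 29 to 44 mm. Origin at the centre of its underside, z up; axes as the case's. The tab's top lies 2 mm below the case rim. It is free to be drawn straight up.
- bottle_blue: Bystander: blue square bottle, 165 mm high. Origin at the centre of its underside (so for all bystanders).
- cast_part: Bystander: red knob-shaped casting, 55 mm wide, 44 mm high.
- g_clamp: Bystander: G-clamp lying flat, 87 x 106 x 19 mm.
- tin_small: Bystander: small round tin, 67 mm across, 68 mm high.
- marker: Bystander: pen lying down, 135 mm long, 17 mm thick.

How it is judged:
By the outcome, as a careful person would: the job done as asked, in the order asked, and still so for the second after the job is handed in, while the arm keeps its last pose, push and grip.
It also fails if it takes over 54 s, if anything falls off the work surface, if the arm or the gripper's body presses on something with over 40 N, if the wrist force passes 120 N, or if a joint passes its speed limit or range.

## Working session

There is one attempt and no reset: what is moved stays moved. The work goes in short steps, each a Python script; the robot and the scene stay as the last script left them, time stands still between calls to the robot, and variables do not carry over. Pictures are saved under pics/ and viewed, at most 10 in all, crops included, and the job is handed in when it is done.

```bash
mkdir -p pics; ls
python3 - <<'E'
from rig import *
import cv2,numpy as np
ims=[]
for n in ["scene","side"]:
    p,d=camera(n); np.savez(f"pics/{n}0.npz",p=p,d=d)
    c=camera_params(n); print(n,c)
    cv2.imwrite(f"pics/{n}0.png",cv2.resize(p[:,:,::-1],(800,600),interpolation=cv2.INTER_CUBIC))
print(sense())
E
```

```text
pics
scene {'K': array([[373.16669924,   0.        , 265.02862711],
       [  0.        , 373.16669924, 194.51524554],
       [  0.        ,   0.        ,   1.        ]]), 'dist': array([0.01740785, 0.        , 0.        , 0.        , 0.        ]), 'position': array([ 0.12371706, -0.15118333,  0.67312895]), 'rotation': array([[ 8.72796897e-01, -3.42453319e-01,  3.47780535e-01],
       [-4.88083153e-01, -6.11442202e-01,  6.22826838e-01],
       [-6.41421639e-04, -7.13347152e-01, -7.00810552e-01]])}
side {'K': array([[371.69739549,   0.        , 254.08601592],
       [  0.        , 371.69739549, 187.98794386],
       [  0.        ,   0.        ,   1.        ]]), 'dist': array([0.00973681, 0.        , 0.        , 0.        , 0.        ]), 'position': array([ 0.46893677, -0.42204477,  0.52972365]), 'rotation': array([[ 0.99712783,  0.02079832, -0.07282524],
       [ 0.07341226, -0.50182565,  0.86184782],
       [-0.01862059, -0.86471871, -0.50191118]])}
{'time_s': 0.1, 'joint_pos': array([-1.338886  ,  0.46934748, -0.04862602,  1.53358877,  0.02411254,
        1.14101438, -0.0823248 ]), 'qd': array([ 0.00117922, -0.00174399, -0.0012535 , -0.00106683, -0.00056844,
        0.00130286,  0.00036263]), 'joint_efforts': array([ 1.01670761e-03, -5.11513638e+01, -4.67990362e-02, -2.38390553e+01,
        1.07969617e-02,  4.37045266e-03,  2.42892486e-05]), 'position': array([0.17390198, 0.65170395, 0.25536934]), 'tcp_rot': array([[-9.66191017e-01,  2.57826998e-01, -3.98167510e-04],
       [ 2.57827298e-01,  9.66189476e-01, -1.72646024e-03],
       [-6.04228031e-05, -1.77074883e-03, -9.99998430e-01]]), 'wrist_force': array([-0.29439372, -0.41625902,  0.12728523]), 'ft_torque': array([ 0.00611596, -0.01978785,  0.04250227]), 'gripper_force': 0.0, 'finger_gap': 0.08556320918532798}
```

View pics/scene0.png

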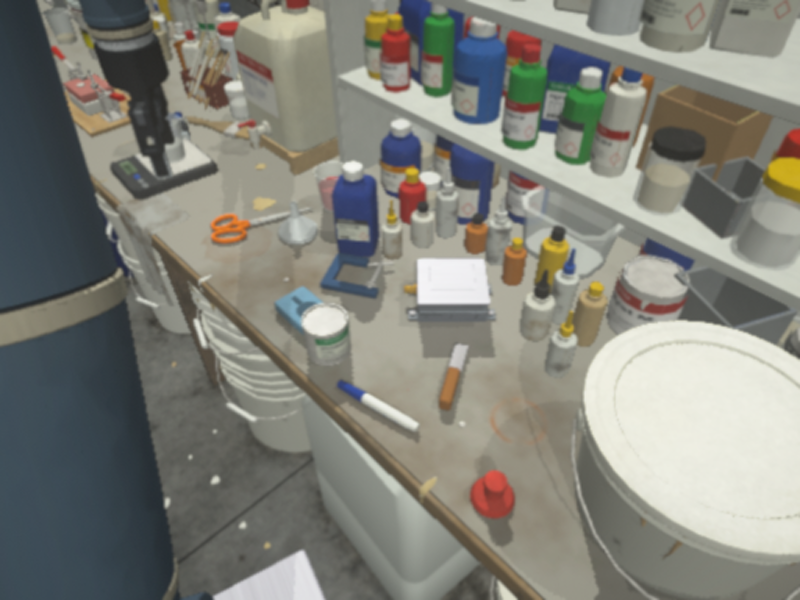

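View pics/side0.png

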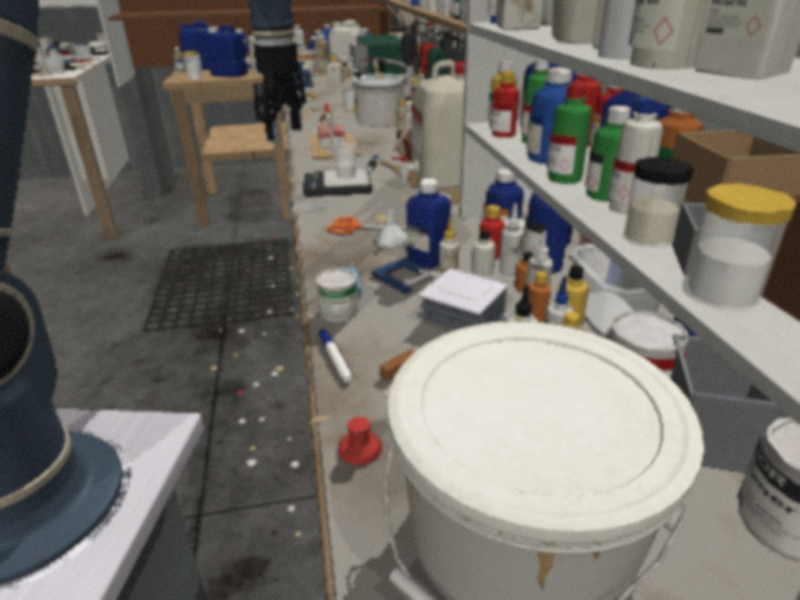

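The scene view shows the case with its white cover around (453,285), and the opener from (447,405) at the handle end to (461,347) at the blade tip, out of 800x600. The shelf edge runs behind and above the case. Next I'll measure with depth.

```bash
cat > h.py <<'E'
import numpy as np,cv2
def cloud(d,c):
    h,w=d.shape; u,v=np.meshgrid(np.arange(w),np.arange(h))
    n=cv2.undistortPoints(np.stack([u,v],-1).reshape(-1,1,2).astype(float),c["K"],c["dist"]).reshape(h,w,2)
    P=np.dstack([n*d[...,None],d])
    return P@c["rotation"].T+c["position"]
def rect(pts):
    (c,s,a)=cv2.minAreaRect((pts*1000).astype(np.float32)); return np.round(c,1),np.round(s,1),round(a,2)
E
python3 - <<'E'
from rig import *
from h import *
S=512/800
for n in ["scene","side"]:
    z=np.load(f"pics/{n}0.npz");p,d=z["p"].astype(int),z["d"];W=cloud(d,camera_params(n));Z=W[...,2]
    print(n)
    r=(W[...,0]>.4)&(W[...,0]<.85)&(W[...,1]>-.3)&(W[...,1]<.35)&(d>0)
    m=r&(Z>.05)&(Z<.063)&(p.min(2)>150)
    k,l,st,_=cv2.connectedComponentsWithStats(m.astype(np.uint8))
    for i in range(1,k):
        if st[i,4]>200: print("cover?",st[i],rect(W[l==i][:,:2]),np.median(Z[l==i]))
    R,G,B=p[...,0],p[...,1],p[...,2]
    m=r&(Z>.012)&(Z<.03)&(R-B>40)&(G-B>5)
    k,l,st,_=cv2.connectedComponentsWithStats(m.astype(np.uint8))
    for i in range(1,k):
        if st[i,4]>40: print("handle?",st[i],rect(W[l==i][:,:2]),np.median(Z[l==i]))
    # all points occupied around, max height map (2cm->4cm cells)
    print("table z",np.median(Z[r&(abs(Z)<.01)]))
    if n=="scene":
        for uv in [(460,350),(459,365),(447,405),(453,375)]:
            u,v=[int(a*S) for a in uv]; print(uv,W[v,u],p[v,u])
    np.save(f"pics/{n}W.npy",W)
A=np.concatenate([np.load(f"pics/{n}W.npy").reshape(-1,3) for n in ["scene","side"]])
A=A[np.isfinite(A).all(1)]
print("heightmap rows x .40.., cols y .40..-.30 (cm)")
for x in np.arange(.36,1.0,.04):
    print("%.2f"%x,*["%3d"%(100*max([q for q in A[(abs(A[:,0]-x)<.02)&(abs(A[:,1]-y)<.02)][:,2]],default=-.01)) for y in np.arange(.4,-.31,-.04)])
E
```

```text
scene
handle? [283 235  11  22 139] (array([414.3, 266.5]), array([55.3, 17.9]), 44.99) 0.021630086237416024
table z -1.825428399360174e-05
(460, 350) [0.46247598 0.3167797  0.01282311] [200 199 196]
(459, 365) [0.44642065 0.29563506 0.01179322] [195 193 190]
(447, 405) [0.39398573 0.24087332 0.0135471 ] [119  88  58]
(453, 375) [0.42291413 0.27598765 0.02220845] [169 120  71]
side
handle? [250 223  15  17 101] (array([413.2, 264.6]), array([55.8, 16.5]), 50.8) 0.022009062934011836
table z -0.00023674285690755692
heightmap rows x .40.., cols y .40..-.30 (cm)
0.36   0   0   0   0   1   0   0   4   4   0   0   0   0  -1  -1  -1  -1  -1
0.40   0   0   0   2   2   0   0   4   4   0   8   6   0  -1  -1  -1  -1  -1
0.44   5   0   1   2   2   0   0   0  18  18  18  18  18   4  -1  -1  -1  -1
0.48   5   5   1   0   0   0   0  18  18  17  17  17  18  18  -1  -1  -1  -1
0.52   6   5   0   0   0   0   0  18  17  17  17  17  17  18  17  -1  -1  -1
0.56   5   5  10  10  12   9   0  18  17  17  17  17  17  17  17  -1  -1  -1
0.60   6   0  12  12   9   7   0  18  17  17  17  17  17  18  17  -1  -1  -1
0.64  44  47  41  41  11   0  -1  17  18  17  17  17  17  18  -1  -1  -1  -1
0.68  45  48  48  48  41  41  41  -1  17  17  18  18  17  13  -1  -1  -1  -1
0.72  34  43  34  48  45  41  41  41  41  41  22   0   0  -1  -1  -1  -1  -1
0.76  34  34  45  48  48  48  41  41  41  41  22  22   0   7  -1  -1  -1  -1
0.80  34  33  41  33  48  48  41  41  32  22  21   7   0  -1  -1  -1  -1  -1
0.84  22  33  41  41  46  41   8  10  10  10  -1   2  -1  -1  -1  -1  -1  -1
0.88  29  43  41  41  41  31   8   9   9  -1  -1  -1  -1  -1  -1  -1  -1  -1
0.92  -1  -1  -1  41  29  -1  -1   5  -1  -1  -1  -1  -1  -1  -1  -1  -1  -1
0.96  -1  -1  -1  -1  -1  -1  -1  -1  -1  -1  -1  -1  -1  -1  -1  -1  -1  -1
```

Run:
```python
from rig import *
from h import *
for n in ["scene","side"]:
    z=np.load(f"pics/{n}0.npz");p,d=z["p"].astype(int),z["d"];W=np.load(f"pics/{n}W.npy");Z=W[...,2]
    r=(W[...,0]>.3)&(W[...,0]<.75)&(W[...,1]>.3)&(W[...,1]<.6)&(d>0)
    m=r&(Z>.051)&(Z<.061)
    k,l,st,_=cv2.connectedComponentsWithStats(m.astype(np.uint8))
    for i in range(1,k):
        if st[i,4]>200: print(n,"cover?",st[i],rect(W[l==i][:,:2]),np.median(Z[l==i]),"\n",np.round(cv2.boxPoints(cv2.minAreaRect((W[l==i][:,:2]*1000).astype(np.float32)))))
    if n=="scene":
        m=r*0; sub=(slice(215,240),slice(284,304))
        m[sub]=((Z[sub]>.007)&(Z[sub]<.03)); m[224:264,270:304]|=((Z>.007)&(Z<.03))[224:264,270:304]
        print("opener all",rect(W[m>0][:,:2]),(m>0).sum())
        print(cv2.fitLine((W[m>0][:,:2]).astype(np.float32),cv2.DIST_HUBER,0,.01,.01).ravel())
A=np.concatenate([np.load(f"pics/{n}W.npy").reshape(-1,3) for n in ["scene","side"]])
print("rows x, cols y .70..")
print("     ",*["%3d"%round(100*y) for y in np.arange(.7,.15,-.03)])
for x in np.arange(.24,.85,.03):
    print("%.2f"%x,*["%3d"%(100*max([q for q in A[(abs(A[:,0]-x)<.015)&(abs(A[:,1]-y)<.015)][:,2]],default=-.01)) for y in np.arange(.7,.15,-.03)])
```

```text
scene cover? [ 268  165   46   30 1317] (array([511.4, 417.3]), array([111.9, 107.9]), 60.47) 0.05637404422978942 
 [[437. 395.]
 [531. 342.]
 [586. 439.]
 [492. 493.]]
opener all (array([432.4, 284.5]), array([119.8,  19.8]), 45.23) 364
[0.6998166  0.71432257 0.42717174 0.2784902 ]
side cover? [269 172  56  29 964] (array([509.4, 415.8]), array([112.2, 111.2]), 61.26) 0.05684689664440948 
 [[434. 393.]
 [531. 340.]
 [585. 438.]
 [488. 492.]]
rows x, cols y .70..
       70  67  64  61  58  55  52  49  46  43  40  37  34  31  28  25  22  19  16
0.24   0   0   0   0   0   2   2   0   0   0   0   0   0  -1  -1  -1  -1  -1  -1
0.27   0   0   0   0   0   2   2   2   7   7   6   0   1   0   0   0   0  -1  -1
0.30   0   0   0   0   0   2   2   2   6   6   6   0   1   1   1   0   0   0   0
0.33   2   0   0   0   0   1   2   2   6   6   6   0   0   0   1   1   1   0   0
0.36   6   1   0   0   1   1   1   0   0   0   0   0   0   0   0   1   1   0   0
0.39   2   0  12  12   1   1   1   1   0   0   0   0   0   0   2   2   0   0   0
0.42   0  13  16  16  11   1   1   1   0   0   0   0   0   1   2
[... 450 characters left out ...]
  41  41  41   6   6   0   0  12  11   0   7   0  -1
0.63  46  41  41  46  46  46  47  46  41  41  41  41   8  14   9  11   7   0  -1
0.66  41  41  14  36  37  33  47  47  47  41  44  47  48  41  41  41   8  -1  -1
0.69  34  34  -1  -1  35  33  43  47  46  43  41  41  48  48  48  41  41  41  41
0.72  32  34  33  32  22  22  34  35  34  34  34  41  42  22  48  41  41  41  41
0.75   4  33  32  33  31  33  10  35  35  34  32  34  35  45  48  48  48  41  41
0.78  -1   5   0  33  31  -1   8   8  34  34  34  32  33  45  33  46  48  41  41
0.81  29   2  29  29  -1  -1  -1  27  31   8  34  32  33  10  10  48  48  41  41
0.84  -1  -1  27  29  -1  -1  31  31   0  21  22   0  33  -1  41  45  41  31  -1
```

The cover reads 0.056 high as it must. Its centre is about (0.511, 0.417) and the case yaw is about 60.6°, since the spigot lies on the image left, which is +y. The opener yaw is about 46°. Next I'll check reachability and take a close wrist look.

```bash
cat >> h.py <<'E'
def Rz(yaw,s=1):
    x=np.array([np.cos(yaw),np.sin(yaw),0])*s; z=np.array([0,0,-1.]); return np.column_stack([x,np.cross(z,x),z])
E
python3 - <<'E'
from rig import *
from h import *
np.set_printoptions(precision=3,suppress=True)
print(camera_params("wrist"))
y=np.radians(60.6); C=np.array([.5145,.422]); cx=np.array([np.cos(y),np.sin(y)])
for s in (1,-1):
    for n,p,yy in [("look",(.44,.33,.30),np.radians(47)),("op",(.414,.265,.03),np.radians(47)),("ins",(*(C-.134*cx),.06),y),("end",(*(C-.03*cx),.17),y),("plate",(*C,.04),y),("up",(*C,.25),y)]:
        print(s,n,inverse_kinematics(np.array(p),Rz(yy,s)))
E
```

```text
{'K': array([[288.38 ,   0.   , 251.113],
       [  0.   , 288.38 , 187.376],
       [  0.   ,   0.   ,   1.   ]]), 'dist': array([-0.018,  0.   ,  0.   ,  0.   ,  0.   ]), 'tool_from_camera': array([[-0.   , -0.948, -0.318,  0.081],
       [ 1.   , -0.   ,  0.   ,  0.   ],
       [-0.001, -0.318,  0.948, -0.118],
       [ 0.   ,  0.   ,  0.   ,  1.   ]])}
1 look [-1.11   0.235  0.473  1.799 -0.117  1.135 -1.349]
1 op [-0.928  0.529  0.344  2.158 -0.357  0.508 -1.063]
1 ins [-0.956  0.533  0.365  2.03  -0.312  0.631 -0.896]
1 end [-1.028  0.511  0.407  1.734 -0.241  0.946 -1.038]
1 plate [-0.99   0.71   0.349  1.736 -0.332  0.754 -0.987]
1 up [-1.044  0.477  0.424  1.586 -0.211  1.124 -1.084]
-1 look [-0.643  0.231 -0.093  1.774  0.023  1.138  1.648]
-1 op [-0.544  0.511 -0.138  2.136  0.14   0.503  1.603]
-1 ins [-0.515  0.52  -0.205  2.004  0.171  0.634  1.796]
-1 end [-0.58   0.5   -0.216  1.706  0.127  0.95   1.784]
-1 plate [-0.589  0.699 -0.234  1.709  0.218  0.759  1.7  ]
-1 up [-0.607  0.467 -0.205  1.557  0.102  1.128  1.794]
```

```bash
cat >> h.py <<'E'
def wristcam(name):
    from rig import sense,camera,camera_params
    s=sense(); p,d=camera("wrist"); c=dict(camera_params("wrist")); T=c["tool_from_camera"]
    c["rotation"]=s["tcp_rot"]@T[:3,:3]; c["position"]=s["tcp_rot"]@T[:3,3]+s["position"]
    cv2.imwrite(f"pics/{name}.png",cv2.resize(p[:,:,::-1],(800,600),interpolation=cv2.INTER_CUBIC))
    W=cloud(d,c); np.savez(f"pics/{name}.npz",p=p,d=d,W=W); return p.astype(int),d,W
E
python3 - <<'E'
from rig import *
from h import *
np.set_printoptions(precision=4,suppress=True)
movep(np.array([.455,.335,.22]),Rz(np.radians(53),-1)); sleep(.2)
p,d,W=wristcam("w1"); Z=W[...,2]; ok=d>0
m=ok&(Z>.051)&(Z<.062)&(np.hypot(W[...,0]-.51,W[...,1]-.417)<.1)
print("cover",rect(W[m][:,:2]),np.median(Z[m]),m.sum()); print(cv2.boxPoints(cv2.minAreaRect((W[m][:,:2]*1000).astype(np.float32))))
q=ok&(np.hypot(W[...,0]-.43,W[...,1]-.281)<.085)
m=q&(Z>.006)&(Z<.03); print("opener",rect(W[m][:,:2]),m.sum())
m=q&(Z>.018)&(Z<.03); print("handle",rect(W[m][:,:2]),np.median(Z[m]),m.sum())
m=q&(Z>.008)&(Z<.017); print("blade",rect(W[m][:,:2]),np.median(Z[m]))
print(sense()["time_s"],sense()["position"])
E
```

```text
cover (array([509.9, 418.7]), array([110.9, 110.3]), 60.79) 0.057235345948062705 8252
[[434.7013 397.2552]
 [531.0076 343.4059]
 [585.1317 440.2039]
 [488.8254 494.0531]]
opener (array([430.8, 284.3]), array([117.4,  19.9]), 45.38) 1891
handle (array([413.4, 266.5]), array([67.7, 17.9]), 45.52) 0.02225454976330457 1090
blade (array([434.9, 288.4]), array([105.9,  19.9]), 45.38) 0.013703724215628432
1.9417 [0.4546 0.3357 0.22  ]
```

View pics/w1.png

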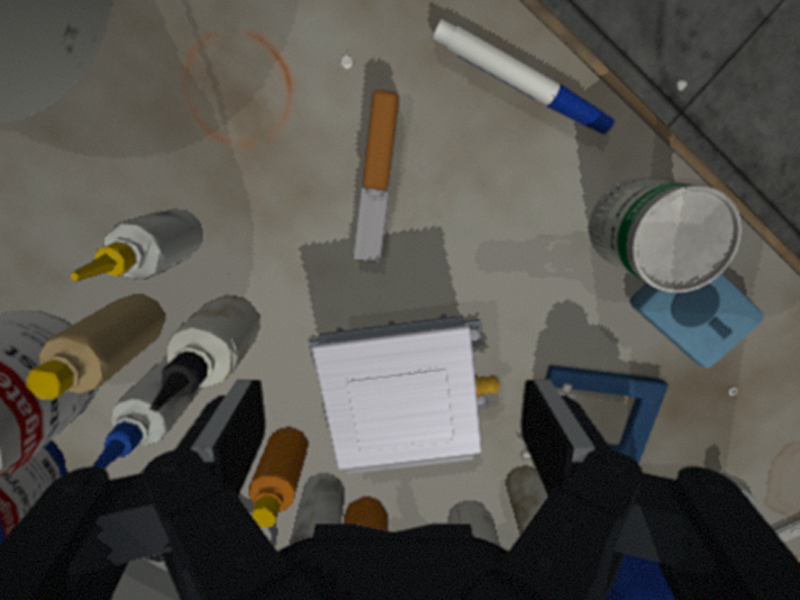

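The wrist view shows the handle at (380,140) and the blade tip at (368,258). The cover's front edge runs (315,340)–(475,322), with the spigot at (487,386). I'll profile along the case x to pin the front edge, and grasp the opener.

Run:
```python
from rig import *
from h import *
np.set_printoptions(precision=4,suppress=True)
z=np.load("pics/w1.npz");W=z["W"];p=z["p"].astype(int);y=np.radians(60.75);R=np.array([[np.cos(y),np.sin(y)],[-np.sin(y),np.cos(y)]])
q=(W[...,:2]-[.5122,.4205])@R.T
m=(abs(q[...,1])<.035)&(z["d"]>0)
for a in range(-75,66,3):
    b=m&(abs(q[...,0]*1000-a)<1.5)
    if b.sum() and (a<-45 or a>36): print(a,b.sum(),np.round(np.percentile(W[b][:,2]*1000,[10,50,90])),np.median(p[b].mean(1)))
m=(abs(q[...,0])<.03)&(W[...,2]>.05)&(W[...,2]<.062); print("y ext",np.percentile(q[m][:,1]*1000,[0.5,99.5]))
yo=np.radians(45.4); Ro=Rz(yo,-1); o=np.array([.4125,.2656])
command_gripper(.06)
movep(np.array([*o,.09]),Ro); move_l(np.array([*o,.029]),feed=.1,until_force=15)
print(sense()["position"],sense()["wrist_force"])
command_gripper(0.0,60); s=sense(); print(s["finger_gap"],s["gripper_force"],s["wrist_force"],s["position"])
yc=np.radians(60.75); cx=np.array([np.cos(yc),np.sin(yc)]); C=np.array([.5122,.4205])
move_l(s["position"]+[0,0,.08],feed=.15)
movep(np.array([*(C-.175*cx),.10]),Rz(yc,-1)); sleep(.2)
p,d,W=wristcam("w2"); s=sense(); print(s["time_s"],s["finger_gap"],s["position"])
```

```text
-75 127 [-0.  1.  2.] 87.66666666666667
-72 133 [-0.  1.  2.] 87.66666666666667
-69 127 [-0.  1.  2.] 87.66666666666667
-66 131 [-0.  1.  2.] 87.66666666666667
-63 123 [-0.  1.  1.] 87.66666666666667
-60 131 [-0.  1.  2.] 87.66666666666667
-57 537 [ 1. 38. 57.] 86.66666666666667
-54 457 [ 1. 38. 57.] 79.0
-51 362 [ 0. 38. 57.] 80.0
-48 285 [ 0. 56. 57.] 179.33333333333334
39 128 [56. 57. 58.] 189.0
42 124 [56. 57. 58.] 192.5
45 111 [56. 57. 58.] 169.0
48 141 [56. 57. 58.] 137.66666666666666
51 61 [56. 56. 57.] 127.0
54 4 [55. 55. 55.] 116.66666666666667
y ext [-311.9135   55.2949]
[0.413  0.2661 0.0295] [-0.0976 -0.0194  0.5675]
0.01690347348701562 59.739625453948975 [-1.0985 -0.839   6.2458] [0.4129 0.2659 0.0297]
5.475 0.01639805911832036 [0.4263 0.2678 0.1   ]
```

View pics/w2.png

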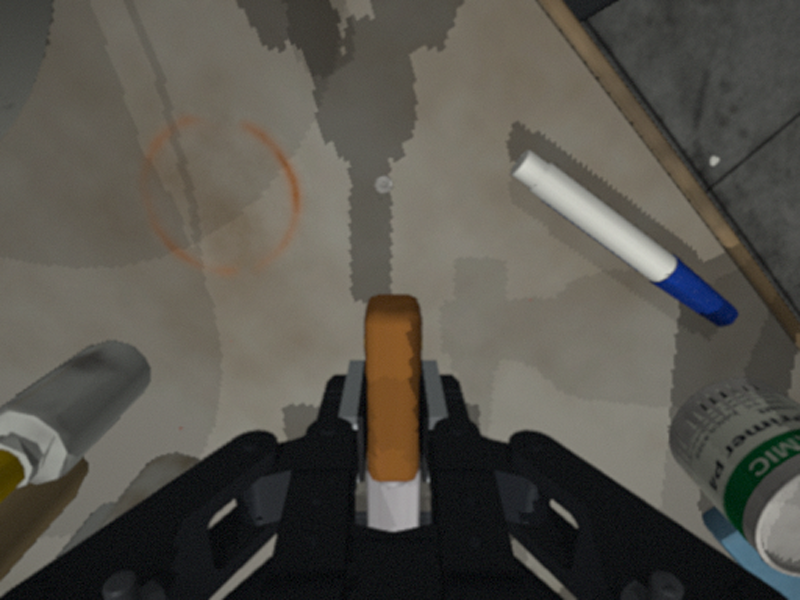

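The handle is gripped straight in the fingers and the profile confirms the front edge at case x≈-59, with the ledge at z≈38. Next I'll check that the opener is level and insert it.

```bash
cat >> h.py <<'E'
yc=np.radians(60.75); cx=np.array([np.cos(yc),np.sin(yc)]); C=np.array([.5122,.4205]); RC=Rz(yc,-1)
def P(x,z): return np.array([*(C+x*cx),z])     # case-frame x,z -> world
H=.0297                                          # TCP above opener underside
def T(x,z): return P(x-.085,z-.013+H)            # TCP for blade-tip top edge at case x,z
E
python3 - <<'E'
from rig import *
from h import *
np.set_printoptions(precision=4,suppress=True)
z=np.load("pics/w2.npz");W=z["W"];p=z["p"].astype(int)
tc=np.array([.4263,.2678]); q=(W[...,:2]-tc)@np.array([[cx[0],-cx[1]],[cx[1],cx[0]]])
m=(abs(q[...,1])<.007)&(p[...,0]-p[...,2]>40)&(W[...,2]>.085)&(W[...,2]<.1)
print(m.sum(),np.percentile(q[m][:,0],[2,98]),np.polyfit(q[m][:,0],W[m][:,2],1), "expect",.1-H+.022)
move_l(T(-.080,.0455),RC,feed=.15); s=sense()["wrist_force"]
print(move_l(T(-.0485,.0455),feed=.04,until_force=6))
t=sense(); print(t["position"],T(-.0485,.0455),t["wrist_force"]-s,t["time_s"])
for n in ["scene","side"]:
    p,d=camera(n); cv2.imwrite(f"pics/{n}1.png",p[:,:,::-1])
a=cv2.imread("pics/scene1.png")[140:270,230:380]; b=cv2.imread("pics/side1.png")[140:270,220:370]
cv2.imwrite("pics/ins.png",cv2.resize(np.hstack([a,b]),None,fx=2.6,fy=2.6,interpolation=cv2.INTER_CUBIC))
E
```

```text
3141 [-0.0328  0.0267] [0.0217 0.0926] expect 0.0923
False
[0.4468 0.3037 0.0621] [0.447  0.304  0.0622] [-0.1952  0.2138 -0.8119] 6.825
```

View pics/ins.png

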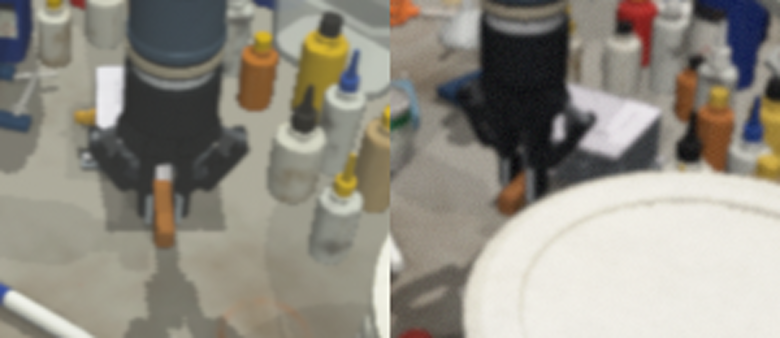

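Still level, and no contact force yet. I'll pry up along the hinge arc with the blade tip.

Run:
```python
from rig import *
from h import *
np.set_printoptions(precision=3,suppress=True)
f0=sense()["wrist_force"]; r=.0935
for th in np.r_[0,.12,.3,.5,.7,.9,1.1,1.3,1.45,1.6,1.72]:
    hit=move_l(T(.045-r*np.cos(th),.050+r*np.sin(th)),feed=.08,until_force=15)
    s=sense(); print(round(th,2),hit,s["wrist_force"]-f0,s["finger_gap"],s["time_s"])
    if hit: break
    if th==.12: wristcam("w3")
    if th==.5: p,d=camera("scene"); cv2.imwrite("pics/s_mid.png",p[:,:,::-1])
p,d=camera("scene"); q,_=camera("side")
cv2.imwrite("pics/pry.png",cv2.resize(np.hstack([cv2.imread("pics/s_mid.png")[110:270,230:360],p[110:270,230:360,::-1],q[110:270,230:360,::-1]]),None,fx=2,fy=2,interpolation=cv2.INTER_CUBIC))
```

```text
0.0 False [ 1.    -1.081  0.714] 0.016437876673456444 7.175
0.12 False [ 0.777 -1.139 -0.417] 0.016413813765919674 7.4667
0.3 False [ 1.247 -0.658  0.358] 0.016743971203739185 7.875
0.5 False [-0.102 -0.641 -0.798] 0.016690276201361678 8.2583
0.7 False [ 1.185 -1.433 -0.36 ] 0.016493614042511873 8.6917
0.9 False [ 0.714 -0.334 -0.294] 0.016940189176474888 9.075
1.1 False [ 1.603 -1.027  0.686] 0.01668335970861519 9.4583
1.3 False [ 0.719 -0.266 -0.183] 0.016639230815950454 9.8417
1.45 False [ 1.497 -0.874  0.545] 0.017257301098935373 10.1667
1.6 False [ 1.489 -0.682  0.234] 0.016883749896739773 10.4917
1.72 False [ 1.307 -0.748 -0.139] 0.016460348680457433 10.7833
```

View pics/pry.png

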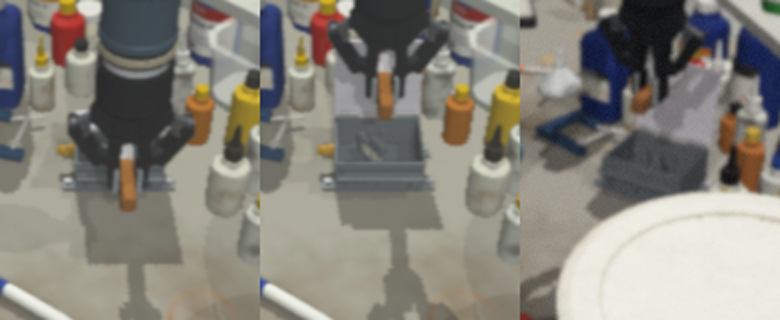

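The cover stands open past upright and the plate shows inside the case. Next I'll lay the opener back at its original spot and look into the case from above.

Run:
```python
from rig import *
from h import *
np.set_printoptions(precision=4,suppress=True)
p0=sense()["position"]
move_l(p0-[*(.09*cx),0],feed=.2)
Ro=Rz(np.radians(45.4),-1); o=np.array([.4129,.2659])
movep(np.array([*o,.08]),Ro); f0=sense()["wrist_force"]
print(move_l(np.array([*o,.0298]),feed=.06,until_force=4),sense()["position"],sense()["wrist_force"]-f0)
command_gripper(.05); move_l(np.array([*o,.12]),feed=.2)
movep(P(-.05,.19),RC); sleep(.2)
p,d,W=wristcam("w4"); Z=W[...,2]
R=np.array([[cx[0],-cx[1]],[cx[1],cx[0]]]); q=(W[...,:2]-C)@R; ok=d>0
m=ok&(abs(q[...,0])<.035)&(abs(q[...,1])<.03)&(Z>.040)&(Z<.056)
print("tab",rect(q[m]),np.median(Z[m]),m.sum())
m=ok&(abs(q[...,0])<.04)&(abs(q[...,1])<.03)&(Z>.030)&(Z<.039); print("frame",rect(q[m]),m.sum())
m=ok&(abs(q[...,0])<.09)&(abs(q[...,1])<.05)&(Z>.07)&(Z<.18)
if m.sum(): print("cover pts",m.sum(),"x(z) fit",np.polyfit(Z[m]-.05,q[m][:,0],1),Z[m].max(),q[m].max(0))
m=ok&(np.hypot(W[...,0]-.431,W[...,1]-.284)<.085)&(Z>.006)&(Z<.03); print("opener",rect(W[m][:,:2]))
print(sense()["time_s"])
```

```text
True [0.4123 0.2654 0.0297] [-1.6082 -2.0689  4.5078]
tab (array([-0.9,  1.3]), array([24.2, 11.5]), 35.38) 0.04820235105025911 281
frame (array([2.4, 2.2]), array([76.4, 35.5]), 11.2) 424
cover pts 5859 x(z) fit [-1.0262  0.0994] 0.1799873340021918 [0.0583 0.0494]
opener (array([431.9, 285.5]), array([112.3,  20. ]), 45.22)
14.7083
```

View pics/w4.png

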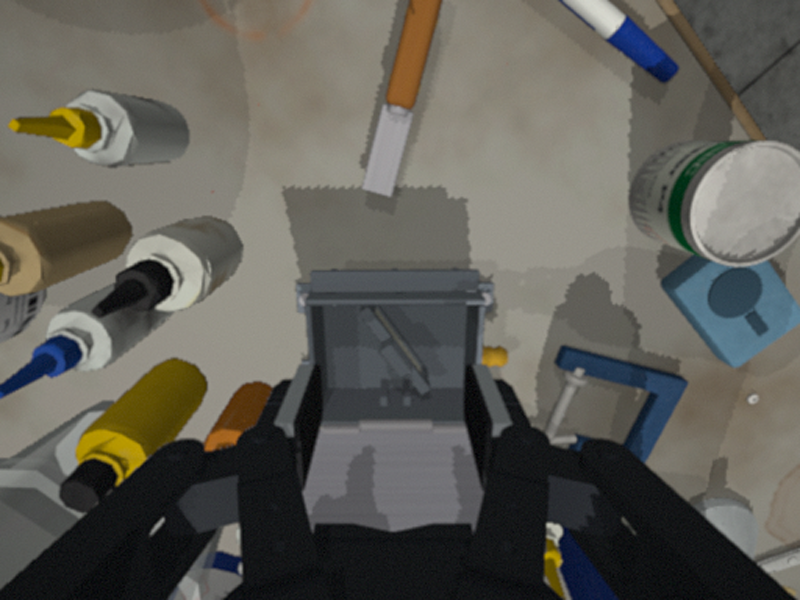

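Unexpected: the plate does not lie along the case's x. It runs diagonally from (370,308) to (425,390), out of its guides at (395,390). I'll measure its pose closely.

Run:
```python
from h import *
np.set_printoptions(precision=4,suppress=True)
z=np.load("pics/w4.npz");W=z["W"];p=z["p"];d=z["d"];Z=W[...,2]
R=np.array([[cx[0],-cx[1]],[cx[1],cx[0]]]); q=(W[...,:2]-C)@R*1000
ins=(d>0)&(abs(q[...,0])<40)&(abs(q[...,1])<50)
for lo,hi in [(4,8),(10,15),(15,20),(20,25),(25,30),(30,33),(33,36),(36,40),(40,44),(44,47),(47,51)]:
    m=ins&(Z*1000>lo)&(Z*1000<hi)
    if m.sum()>3: print(lo,hi,m.sum(),rect(q[m]/1000),np.round(q[m].min(0)),np.round(q[m].max(0)))
print("zmap rows=x(-44..44), cols=y(-52..52)")
for x in range(-42,45,6):
    print("%4d"%x,*["%3d"%(1000*np.max(Z[(d>0)&(abs(q[...,0]-x)<3)&(abs(q[...,1]-y)<2)],initial=-.001)) for y in range(-52,53,4)])
c=cv2.resize(p[165:270,185:325,::-1],(800,600),interpolation=cv2.INTER_CUBIC); cv2.imwrite("pics/c4.png",c)
```

```text
4 8 3128 (array([ 8., -0.]), array([63.9, 99.9]), 0.05) [-24. -50.] [40. 50.]
10 15 179 (array([  6.7, -12.8]), array([64.6, 74.2]), 0.06) [-26. -50.] [39. 24.]
15 20 128 (array([  5.6, -12.4]), array([68.7, 75.2]), 0.04) [-29. -50.] [40. 25.]
20 25 87 (array([  3.6, -12.6]), array([75.4, 65.2]), 89.26) [-29. -50.] [36. 25.]
25 30 73 (array([  3.2, -13.4]), array([70.4, 74.5]), 1.39) [-32. -50.] [39. 24.]
30 33 99 (array([  3.4, -12.5]), array([73.4, 75. ]), 0.15) [-33. -50.] [40. 25.]
33 36 320 (array([  7.7, -17.5]), array([80.8, 49.3]), 34.34) [-33. -50.] [31. 25.]
36 40 56 (array([ -5.5, -13. ]), array([84.8, 42.8]), 72.95) [-30. -50.] [26. 22.]
40 44 39 (array([-14.1, -19.3]), array([62. , 36.1]), 89.1) [-33. -50.] [ 4. 11.]
44 47 60 (array([ -6.4, -24.2]), array([72.8, 31.4]), 63.74) [-37. -50.] [10. 11.]
47 51 229 (array([-15.2, -19.3]), array([61.6, 49.4]), 89.25) [-40. -50.] [10. 11.]
zmap rows=x(-44..44), cols=y(-52..52)
 -42 240 239 223 221  51  51 205 205  51  51  51  51  51  52  51  51  51  51  51 205  51  51 220 222 229 240 235
 -36  52 232  -1  -1  -1  -1  -1  -1  -1  
[... 839 characters left out ...]
 5   6   5   5   5  42
  12   8  31   5   5   6   5   5   5   6   5   6  -1  -1  -1  48  -1  35  35   6   6   5   6   6   7   6   5  26
  18  10  29   5   6   5   6   5   5   5   6   6   6  -1  -1  -1  35  35  35  35   5   5   5   5   5   5   5  14
  24  20  31   6   6   6   5   6   6   5   5   5   5   6  -1  -1  -1  34  36  36  35   6   5   5   6   5   5   9
  30  -1  30   6   5   5   5   5   6   6   5   5   5   6   6  -1  -1  -1  34  35  35   5   5   5   6   5   5  10
  36  24  26   5   6   7   5   5   6   6   5   5  31  31   5   6  31  32  -1  -1  -1   6   6   5   5   5   6  13
  42  18  54  54  56  56  56  55  55  53  53  54  54  54  54  53  53  54  54  53  56  56  55  56  56  55  56  22
```

View pics/c4.png

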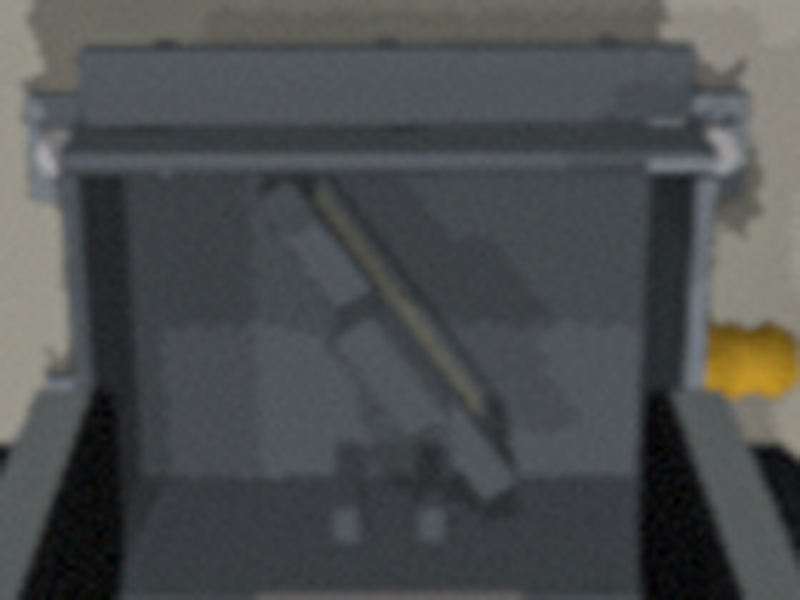

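The plate still stands upright: frame top at 35 and tab top at 48 mm, as they must be. It is turned about 35° out of its guides. I'll take the tab's centre and axis plus the cover angle, then grasp along the plate with the tool leaned away from the cover.

```bash
cat >> h.py <<'E'
def pose_plate(g,a,t):
    u=np.array([np.cos(yc+a),np.sin(yc+a),0]); zt=np.array([0,0,-np.cos(t)])+np.sin(t)*u
    y=np.cross([0,0,-1.],-u); return g-.006*zt, np.column_stack([np.cross(y,zt),y,zt])
E
python3 - <<'E'
from rig import *
from h import *
np.set_printoptions(precision=4,suppress=True)
z=np.load("pics/w4.npz");W=z["W"];p=z["p"];d=z["d"];Z=W[...,2]*1000
R=np.array([[cx[0],-cx[1]],[cx[1],cx[0]]]); q=(W[...,:2]-C)@R*1000
ins=(d>0)&(abs(q[...,0])<34)&(abs(q[...,1])<30)
t=ins&(Z>46.5)&(Z<51)&(q[...,0]>-20); f=ins&(Z>33)&(Z<37.5)
for m in (t,f): print(m.sum(),rect(q[m]/1000),q[m].mean(0),np.degrees(np.arctan2(*cv2.fitLine(q[m].astype(np.float32),cv2.DIST_HUBER,0,.01,.01).ravel()[1::-1])))
v=np.zeros_like(t); v[268:325,225:278]=1
m=v&(d>0)&(Z>60)&(Z<158)&(q[...,0]>35)&(q[...,0]<90)&(abs(q[...,1])<35); k=np.polyfit(Z[m]-50,q[m][:,0]-45,1); print("cover",m.sum(),"theta",np.pi/2+np.arctan(k[0]),k,Z[m].max())
for a in (30,35):
    for h in (.043,.13,.24):
        for t in (0,.2): print(a,h,t,inverse_kinematics(*pose_plate(P(-.004,h),np.radians(a),t)))
E
```

```text
220 (array([-1. ,  1.4]), array([24.1, 11.1]), 32.99) [-1.6585  1.4832] 35.82045
325 (array([-1.4,  1.9]), array([74.1,  9.5]), 34.65) [-4.5216 -0.6318] 34.90196
cover 2353 theta 1.702443568624069 [0.1324 1.8149] 112.25901668567475
30 0.043 0 [-0.5715  0.6811 -0.2549  1.722   0.2306  0.7679  2.2161]
30 0.043 0.2 [-0.4314  0.6607 -0.3474  1.8057  0.1021  0.5792  2.3764]
30 0.13 0 [-0.5506  0.5757 -0.2836  1.6745  0.1928  0.9189  2.2464]
30 0.13 0.2 [-0.4161  0.5457 -0.3654  1.7599  0.052   0.7352  2.3984]
30 0.24 0 [-0.5358  0.4697 -0.3035  1.5737  0.1508  1.1214  2.2806]
30 0.24 0.2 [-0.4094  0.428  -0.3696  1.6612  0.0015  0.9445  2.4157]
35 0.043 0 [-0.5606  0.6831 -0.2708  1.7213  0.2449  0.7705  2.2919]
35 0.043 0.2 [-0.4133  0.6692 -0.3681  1.7942  0.1058  0.6005  2.4637]
35 0.13 0 [-0.5381  0.578  -0.3018  1.6737  0.2054  0.9211  2.3234]
35 0.13 0.2 [-0.3977  0.555  -0.3869  1.7485  0.0549  0.7552  2.485 ]
35 0.24 0 [-0.522   0.472  -0.3235  1.5728  0.1611  1.1231  2.3595]
35 0.24 0.2 [-0.3905  0.4379 -0.3918  1.6499  0.0029  0.963   2.5016]
```

Run:
```python
from rig import *
from h import *
np.set_printoptions(precision=4,suppress=True)
a=np.radians(34.8); cy=np.array([-cx[1],cx[0]])
u=np.array([np.cos(yc+a),np.sin(yc+a)]); g2=C-.0012*cx+.0016*cy-.002*u
G=lambda h: pose_plate(np.array([*g2,h]),a,.2)
command_gripper(.036,30)
movep(*G(.15)); f0=sense()["wrist_force"]
hit=move_l(*G(.043),feed=.1,until_force=8); s=sense(); print(hit,s["position"],G(.043)[0],s["wrist_force"]-f0)
if not hit:
    command_gripper(0,30); s=sense(); print(s["finger_gap"],s["gripper_force"],s["wrist_force"]-f0)
    h2=move_l(*G(.08),feed=.05,until_force=10); s=sense(); print(h2,s["wrist_force"]-f0,s["finger_gap"])
    if not h2:
        move_l(*G(.235),feed=.12); sleep(.4); s=sense(); print(s["position"],s["finger_gap"],s["wrist_force"]-f0,s["time_s"])
p,d=camera("scene"); q,_=camera("side"); w,_,_=wristcam("w5")
cv2.imwrite("pics/up.png",np.hstack([cv2.resize(p[60:260,220:370,::-1],(300,400)),cv2.resize(q[30:230,220:370,::-1],(300,400))]))
```

```text
False [0.511  0.4175 0.0497] [0.5105 0.4171 0.0489] [ 0.3724  0.4728 -0.1211]
0.00950768826558116 31.981247663497925 [-0.4705 -0.6603  2.589 ]
False [-0.6874 -0.1226 -1.3832] 0.009617857155627442
[0.5105 0.417  0.2407] 0.009297983594007566 [-0.6671 -0.2781 -1.1378] 19.9667
```

View pics/up.png

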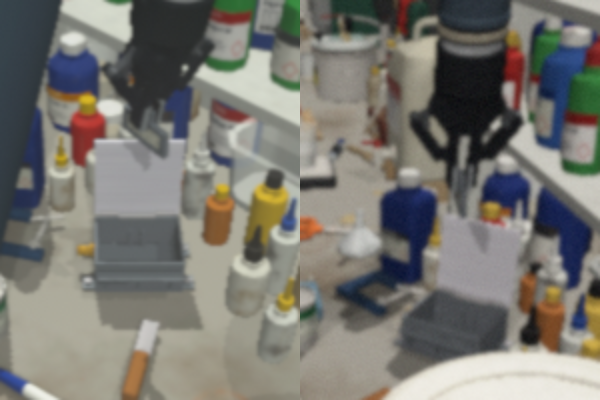

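View pics/w5.png

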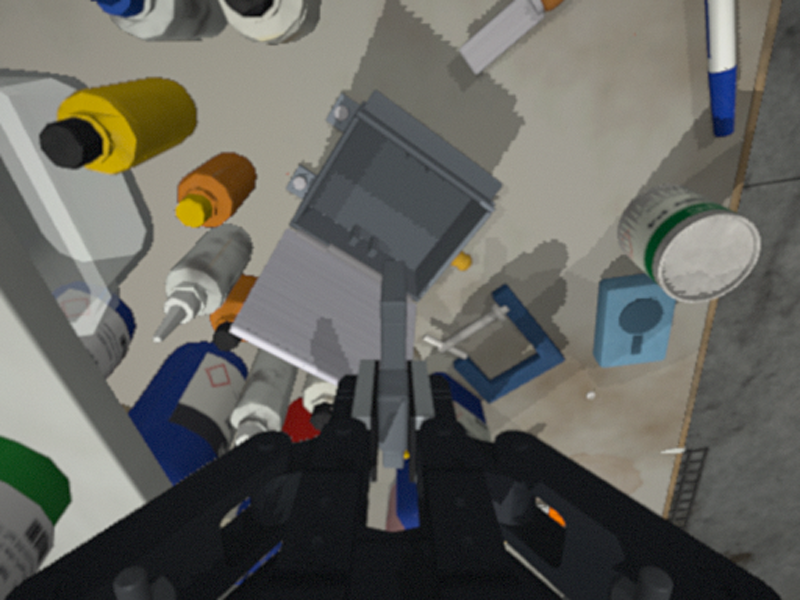

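The plate is held in the fingers above the empty case, the cover stays open and the opener is on the bench. One numeric check of the plate's level before handing in.

Run:
```python
from h import *
np.set_printoptions(precision=4,suppress=True)
z=np.load("pics/w5.npz");W=z["W"];d=z["d"]; a=yc+np.radians(34.8)
q=(W[...,:2]-[.5105,.417])@np.array([[np.cos(a),-np.sin(a)],[np.sin(a),np.cos(a)]])
m=(d>0)&(abs(q[...,1])<.006)&(abs(q[...,0])<.06)&(W[...,2]>.18)&(W[...,2]<.26)
for x in range(-48,49,4):
    b=m&(abs(q[...,0]*1000-x)<2)
    if b.sum()>3: print(x,b.sum(),np.round(np.percentile(W[b][:,2]*1000,[5,50,95]),1))
```

```text
-36 110 [201.  215.1 225.5]
-32 423 [199.  218.1 226.4]
-28 119 [224.8 225.8 226.6]
-24 113 [224.8 225.8 226.8]
-20 113 [225.1 225.9 226.8]
-16 102 [225.  225.9 226.7]
-12 263 [225.4 241.3 252.3]
-8 644 [225.3 234.6 252.4]
-4 188 [238.9 240.2 253.8]
0 189 [238.1 240.2 254.9]
4 179 [238.9 240.1 255.7]
8 145 [239.2 240.  255.5]
12 98 [239.1 239.9 241.7]
16 7 [239.2 239.3 239.3]
32 60 [225.  225.9 226.8]
36 64 [225.2 225.8 226.5]
40 26 [224.9 225.9 226.5]
```

The frame top is level at 225.9 mm from end to end, so the lower edge is at about 0.196 m, 14.6 cm above the case.

```bash
python3 -c "
from rig import *
print(sense()['finger_gap'],sense()['time_s']); print(finish_job())"
```

```text
0.009227622087707325 20.1167
the job is handed in; nothing more can be done
None
```

The job is handed in at 20.1 s: the cover was pried open and stands at about 1.70 rad, the opener is back on the bench where it lay, and the filter plate is held upright and still, its lower edge about 14.6 cm above the case top; the plate had been standing about 35° out of its guides, so I gripped it along that line.

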